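# Lock the specimen turntable with its slotted disc and bolt

## Task

Lock the specimen turntable on the bench: with your fingertips push the upright fin round until the slot in the disc's rim faces the sliding bolt, then push the bolt by its upright tab fully home into the slot. Only push, never pinch or grip anything; leave the things standing around where they are and finish clear of everything.

Things in the scene. Friction and masses are not known exactly. Their poses are not given: they have to be found in the camera images.
- base: Fixed aluminium base plate of the turntable, 12 mm thick, screwed to the bench: a 180 x 180 mm square under the disc with an 80 mm wide tongue along +x ending 220 mm from the disc axis. Origin: on the disc axis, at the bench surface. Its x axis points level from the disc axis along the bolt to the bolt's tab, z up.
- axis (a point): Centre of the disc's top face, on the disc axis, 36 mm above the bench (fixed to the base). The disc is 140 mm in diameter and 12 mm thick (24 to 36 mm above the bench), dark steel, with a flat boss 32 mm across and 6 mm high at its centre.
- disc (a joint): Turning angle of the disc in rad, growing counterclockwise seen from above; turns without stops. At 0 (or any whole turn, such as 2 pi) the slot faces the bolt. Starts anywhere from 0.6 to 5.68. It turns stiffly, about 0.06 N m (1.2 N at the fin), and stays where it is left.
- slot (a point): Middle of the slot's mouth, on the disc's rim 70 mm from the axis, 36 mm above the bench; turns with the disc. The slot is the only one: 20 mm wide, open at the rim, 34 mm deep towards the axis, and goes right through the disc's thickness.
- gate (a point): Fixed point on the base on the bolt's line, 70 mm from the disc axis, 36 mm above the bench: where the slot's mouth must come.
- fin (a point): Centre of the upright fin on the disc, exactly opposite the slot, 51 mm from the axis, 51 mm above the bench. The fin is a steel plate 30 mm long (radially, from 36 to 66 mm from the axis), 12 mm thick, standing 30 mm above the disc (36 to 66 mm above the bench).
- bolt (a joint): Travel of the bolt in m: near 0 withdrawn (starts 0 to 0.005), 0.040 fully home; grows towards the disc axis (base -x). It slides stiffly, about 2 N, in its aluminium guide (43 mm high, 3 mm high screw heads on top, 89 to 119 mm from the axis) and stays where it is left. The disc's rim stops it if the slot does not face it.
- nose (a point): Rounded tip of the bolt, 30 mm above the bench, 80 mm from the axis when withdrawn and 40 mm when home. The bolt is a steel bar 12 mm wide and 10 mm high; its half-round nose can find the slot if that is up to about 6 mm off line.
- tab (a point): Centre of the back face (away from the disc) of the bolt's upright tab, 48 mm above the bench, 172 mm from the axis when withdrawn and 132 mm when home. The tab is a steel plate 44 mm wide across the bolt, 12 mm thick along it, from 25 to 71 mm above the bench.
- jar: Loose glass jar with white cap, 56 mm in diameter, 75 mm high; origin under its centre. To be left alone.
- beaker: Loose clear plastic cup, 68 mm at the rim, 85 mm high; origin under its centre. To be left alone.
- driver: Loose screwdriver lying on the bench, under 40 mm high; origin under its middle, lying along its x. To be left alone.
- carton: Loose small cardboard box 70 x 50 x 35 mm; origin under its centre. To be left alone.

How it is judged:
On the way, in this order (a step that is already met when the one before it is completed fails the run):
1. the slot has been turned to face the bolt (horizontal distance between slot and gate below 0.01 m), for 0.1 s.
2. the bolt is home in the slot (value of joint bolt above 0.036 m), for 0.2 s.
At the end, for the whole second after the job is handed in: The bolt stands at least 36 of its 40 mm home, with the slot's mouth within 8 mm of the bolt's line, both at rest (value of joint bolt above 0.036 m and horizontal distance between slot and gate below 0.008 m and velocity of joint bolt below 0.005 m/s and velocity of joint disc between -0.05 and 0.05 rad/s); the robot touches nothing.
It fails at once if a bystander (jar, beaker, screwdriver or carton) is lifted or moved by more than 30 mm (distance of any of jar, beaker, driver, carton from where it was at the start of the episode above 0.03 m).
It fails at once if the fin is pinched (pressed on both cheeks at once) (contact force between the fingers and disc_c0 above 2 N and contact force between the fingers and disc_c1 above 2 N).
It fails at once if the bolt's tab is pinched (pressed on front and back at once) (contact force between the fingers and bolt_c0 above 2 N and contact force between the fingers and bolt_c1 above 2 N).
It also fails if it takes over 58 s, if anything falls off the work surface, if the arm or the gripper's body presses on something with over 40 N, if the wrist force passes 120 N, or if a joint passes its speed limit or range.

## Robot

A 6-joint arm with a two-finger parallel gripper is mounted at the origin on the work surface. World frame = base frame: x ahead of the robot, y to its left, z up, the work surface at z = 0. Lengths are in m, angles in rad, forces in N, time in s.
With the tool pointing down it reaches from about 0.35 to 0.85 m from the base axis. Payload 8.1 kg.
Tool frame: the origin (TCP) lies midway between the tips of the shut fingers; the grasp point (between the pads) lies 19 mm behind it; z points along the fingers, y is the line along which they close (so a half turn about z gives the same grasp; the last joint's range is limited). The gripper opens to 93 mm and grips with 3 to 60 N. Pads are 15 mm wide; open, the fingers measure 128 mm over their backs; the gripper's body (75 mm by 188 mm) begins 65 mm behind the grasp point.
Start: joints at [1.069, 0.13, 1.488, -0, 1.523, -0.085], TCP at [0.243, 0.549, 0.219] pointing down, gripper open.
Joint ranges: [-2.96, 2.96], [-0.89, 2.26], [0.02, 2.5], [-1.34, 4.48], [0, 2.73], [-2.66, 2.66]. Speed limits (rad/s): [2.39, 2.39, 2.79, 3.14, 3.14, 3.14].

## Interface

Orientations are given as a rotation vector (axis times angle).
In Python, from plant import robot, cams gives the robot as it stands. The module is installed in compiled form; this text tells all that it offers.
- The arm moves only by the tool play_rows, never from a script. Its arguments are lists of equal length, an entry for each row: "slide": the shift along the tool's x, y, z scaled (see below), a list of three; "twist": the turn, a rotation vector about the tool's x, y, z scaled (see below), a list of three. A call has exactly 8 rows; each row shifts and turns the commanded pose from where the row before left it, along the tool's axes as they then stand; what a row does not reach is not made up. The controller multiplies each number of a shift by 25 cm and each number of a turn by 60 degrees. A row lasts 1/10 s, in which the tool goes at most 50 mm and 8.59 degrees, less where a joint would pass 70% of its speed; a pose out of reach is approached as far as the arm can. A call with a number of a shift or a turn outside -1 to 1 is refused whole. A call with a gripper value outside its range is refused whole. "fingers" is the closure, from -1 (fully open) to 1 (shut), set as the call begins (left out, the last holds). The fingers move at their own pace and stop on an object; "force" is the grip in N (left out, the last holds). Time passes only in rows, so rows that do not move let the fingers close, or fill a call up. It gives the time, the measured TCP pose, the force, the opening and the grip force at its end, in the units of the state.
- robot.read_state(): the state, without advancing time (a new reading comes with each control period).
- cams.read_camera(name): name is "scene" or "side" or "wrist"; returns (picture, depth): 384x512x3 uint8, red, green, blue; 384x512 float32, m along the optical axis (not along the pixel's ray), 0 where there is no reading.
- cams.get_calibration(name): a dict with "fx", "fy", "cx", "cy" (pixels), "world_from_camera" (4x4, takes a point from camera to world coordinates). Camera axes: x right, y down, z forward; pixel columns grow to the right and rows downward; lengths in m; the calibration is good to about 2 mm. A picture is of the moment at which its call begins: read the wrist's pose just before it. get_calibration takes no time and is no camera call; for the wrist camera it gives the pose at the moment of the call.
- robot.close_job(): hands the job in; it is judged then, once.
The state is a dict: "t": time; "q": joint angles; "dq": joint speeds; "joint_torque": joint torques, N m; "tool_pos": TCP position; "orientation": TCP orientation; "force": force on the tool from outside, world axes, zero at the start; "wrist_torque": the same for the moment, N m; "opening": finger opening in m; "gripper_force": force on a finger pad.
Only numpy, scipy, OpenCV 4.12 (cv2) and the standard library are available. Lean on these libraries where they do the work, as an engineer would, in place of code of your own. Each camera call takes 0.05 s, during which the arm holds its last target. There are 200 camera calls.

## Working session

There is one attempt and no reset: what is moved stays moved. The work goes in short steps, Python scripts to look and compute and a tool call to move; the robot and the scene stay as the last step left them, time stands still between calls to the robot, and variables do not carry over. Pictures are saved under pics/ and viewed, at most 10 in all, crops included, and the job is handed in when it is done.

Besides the shell and the picture viewer there is one more tool, called after ">>>" in YAML: its name, and indented under it one key for each argument. play_rows: Moves the arm, as the interface text tells. Shifts and turns lie within -1 to 1; 1 stands for 25 cm of shift or 60 degrees of turn. Its arguments: {"type":"object","properties":{"slide":{"type":"array"},"twist":{"type":"array"},"fingers":{"type":"number"},"force":{"type":"number"}},"required":["slide","twist"]}

```bash
mkdir -p pics
cat > h.py <<'E'
import numpy as np, cv2
from plant import robot, cams
def shot(n, f):
    p,d=cams.read_camera(n); c=cams.get_calibration(n)
    cv2.imwrite(f'pics/{f}.png',p[:,:,::-1]); np.savez(f'pics/{f}.npz',p=p,d=d,T=c['world_from_camera'],k=[c['fx'],c['fy'],c['cx'],c['cy']])
def ray(f,u,v,z):
    s=np.load(f'pics/{f}.npz'); k=s['k'];T=s['T']
    r=T[:3,:3]@np.array([(u-k[2])/k[0],(v-k[3])/k[1],1]); o=T[:3,3]
    return o+r*(z-o[2])/r[2]
def dep(f,u,v):
    s=np.load(f'pics/{f}.npz'); k=s['k'];T=s['T'];d=s['d'][v,u]
    return T[:3,:3]@np.array([(u-k[2])/k[0]*d,(v-k[3])/k[1]*d,d])+T[:3,3]
E
python3 - <<'E'
from h import *
s=robot.read_state(); print(s)
for n in("scene","side","wrist"): shot(n,n+'0'); print(n,cams.get_calibration(n)['world_from_camera'].round(3).tolist())
a=[cv2.imread(f'pics/{n}0.png') for n in("scene","side")]
cv2.imwrite('pics/both.png',cv2.resize(np.vstack(a),(400,600)))
E
```

```text
{'t': 0.0, 'q': array([ 1.06860143e+00,  1.31144638e-01,  1.48924591e+00,  4.42958757e-05,
        1.52298627e+00, -8.54021694e-02]), 'dq': array([ 0.00035766, -0.00066528,  0.002943  , -0.00114459, -0.00044117,
        0.0007081 ]), 'joint_torque': array([ 1.03999020e-03, -5.59808135e+01, -4.91774869e+01,  7.68421311e-02,
        3.52886994e-02, -2.43086952e-04]), 'tool_pos': array([0.2425982 , 0.54816772, 0.21761564]), 'orientation': array([-6.49855383e-01, -3.07307227e+00,  2.66186214e-03]), 'force': array([-0.22614635,  0.17792526, -0.13468881]), 'wrist_torque': array([-0.02044993, -0.02074136, -0.00783296]), 'gripper_force': 0.0, 'opening': 0.09288355363930703}
scene [[0.153, 0.766, -0.624, 1.384], [0.988, -0.107, 0.111, -0.147], [0.018, -0.634, -0.773, 1.076], [0.0, 0.0, 0.0, 1.0]]
side [[0.996, -0.06, 0.058, 0.543], [-0.081, -0.522, 0.849, -0.822], [-0.02, -0.851, -0.525, 0.575], [0.0, 0.0, 0.0, 1.0]]
wrist [[0.405, 0.88, 0.248, 0.173], [0.914, -0.389, -0.112, 0.579], [-0.002, 0.272, -0.962, 0.385], [0.0, 0.0, 0.0, 1.0]]
```

View pics/scene0.png

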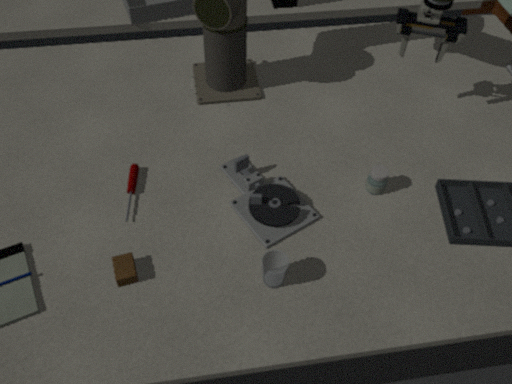

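View pics/side0.png

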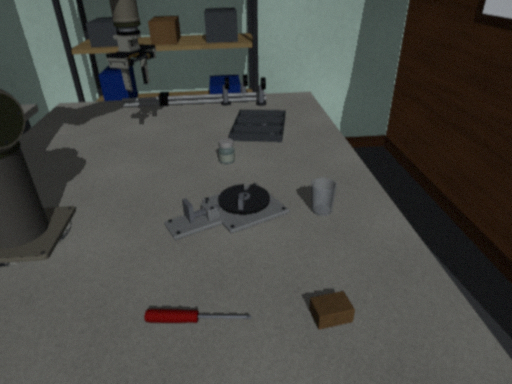

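The scene view shows the turntable at about (275,205) with its tongue and tab towards (242,165), the jar at (376,182) and the beaker at (274,268). The side view shows the disc at (243,200) and the tab at (190,210). I'll enlarge both.

Run:
```python
from h import *
a=cv2.imread('pics/scene0.png')[145:255,210:330]; b=cv2.imread('pics/side0.png')[170:245,155:295]
a=cv2.resize(a,None,fx=3.3,fy=3.3,interpolation=2);b=cv2.resize(b,None,fx=2.83,fy=2.83,interpolation=2)
h=max(a.shape[0],b.shape[0]); o=np.zeros((h,a.shape[1]+b.shape[1],3),np.uint8);o[:a.shape[0],:a.shape[1]]=a;o[:b.shape[0],a.shape[1]:]=b
cv2.imwrite('pics/z1.png',np.clip(o*1.8,0,255).astype(np.uint8)); print(a.shape,b.shape)
print('axis',ray('scene0',275,202,.042),ray('side0',244,198,.042))
print('tongue corners',ray('scene0',222,166,.012),ray('scene0',245,155,.012), 'far', ray('scene0',268,248,.012),ray('scene0',320,214,.012))
print('jar',ray('scene0',376,190,0),'beaker',ray('scene0',274,284,0),'carton',ray('scene0',125,280,0),'driver',ray('scene0',132,190,0.01))
```

```text
(363, 396, 3) (212, 396, 3)
axis [0.57954874 0.06200101 0.042     ] [0.58143215 0.04233532 0.042     ]
tongue corners [ 0.4015469  -0.06140866  0.012     ] [0.36639028 0.01199472 0.012     ] far [0.70270706 0.02240018 0.012     ] [0.61430677 0.18179518 0.012     ]
jar [0.54374622 0.36606241 0.        ] beaker [0.80114625 0.0205288  0.        ] carton [ 0.73765812 -0.34141104  0.        ] driver [ 0.45639986 -0.32219198  0.01      ]
```

View pics/z1.png

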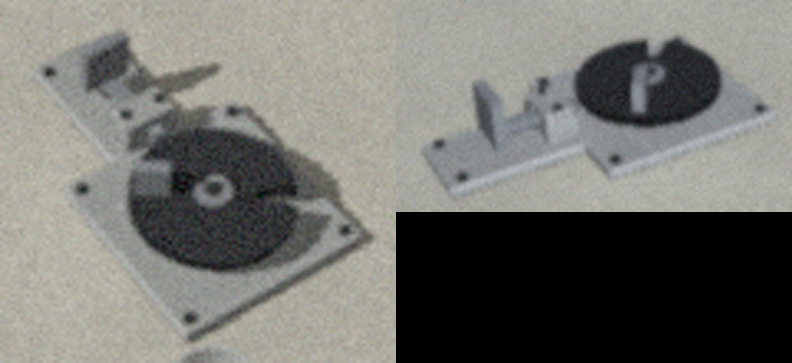

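The crop shows the boss at scene ≈(274.5,202.6) and side ≈(244.8,195.4). The base corners in the scene view are (231.8,201.7), (267.6,248) and (322,217). The fin points towards the robot side and the slot roughly away (+y).

Run:
```python
from h import *
S=lambda x,y,z:ray('scene0',210+x/3.3,145+y/3.3,z)
D=lambda x,y,z:ray('side0',155+(x-396)/2.83,170+y/2.83,z)
L,B,R=S(72,187,.012),S(190,340,.012),S(370,238,.012)
print('L,B,R',L,B,R,'sides',np.linalg.norm(L-B),np.linalg.norm(B-R),'mid',(L+R)/2)
d=(L-B);print('dir bolt',np.degrees(np.arctan2(d[1],d[0])), np.degrees(np.arctan2(*( (L-R)+(L-B))[[1,0]])))
d=B-R;print(np.degrees(np.arctan2(d[1],d[0])))
print('boss',S(213,189,.042),D(650,72,.042))
print('slot',S(297,203,.036),D(656,45,.036)); print('fintop',S(150,165,.066),S(150,180,.066),D(638,68,.066))
print('tongue end',S(40,70,.012),D(424,150,.012),D(455,195,.012))
print('sq corners side',D(612,177,.012),D(773,115,.012))
```

```text
L,B,R [ 0.53847953 -0.05010921  0.012     ] [0.70264422 0.02130259 0.012     ] [0.62545539 0.18494306 0.012     ] sides 0.17902428103774468 0.1809318037223997 mid [0.58196746 0.06741692 0.012     ]
dir bolt -156.49091319809176 -129.33386447652032
-64.74685553939136
boss [0.58030253 0.06061646 0.042     ] [0.58431705 0.05533664 0.042     ]
slot [0.59950148 0.12703317 0.036     ] [0.59430092 0.11714721 0.036     ]
fintop [0.5676014  0.01003469 0.066     ] [0.58291984 0.00757381 0.066     ] [0.57187433 0.02418912 0.066     ]
tongue end [ 0.40243649 -0.06115491  0.012     ] [ 0.3723168  -0.00861058  0.012     ] [ 0.40665333 -0.07926261  0.012     ]
sq corners side [ 0.54195323 -0.06817632  0.012     ] [0.69754019 0.01297319 0.012     ]
```

>>> play_rows:
  slide:
    - [-0.112,-0.0795,0]
    - [-0.112,-0.0795,0]
    - [-0.112,-0.0795,0]
    - [-0.112,-0.0795,0]
    - [-0.112,-0.0795,0]
    - [-0.112,-0.0795,0]
    - [-0.112,-0.0795,0]
    - [-0.112,-0.0795,0]
  twist:
    - [0,0,0]
    - [0,0,0]
    - [0,0,0]
    - [0,0,0]
    - [0,0,0]
    - [0,0,0]
    - [0,0,0]
    - [0,0,0]
  fingers: 1
  force: 10

```text
t: 0.95
tool_pos: [0.3837, 0.3112, 0.2184]
orientation: [-0.65, -3.073, 0.0]
force: [0.8, 0.4, 0.2]
opening: 0.0339
gripper_force: 0.0
```

>>> play_rows:
  slide:
    - [-0.112,-0.0795,0]
    - [-0.112,-0.0795,0]
    - [-0.112,-0.0795,0]
    - [-0.112,-0.0795,0]
    - [-0.112,-0.0795,0]
    - [-0.112,-0.0795,0]
    - [-0.112,-0.0795,0]
    - [-0.112,-0.0795,0]
  twist:
    - [0,0,0]
    - [0,0,0]
    - [0,0,0]
    - [0,0,0]
    - [0,0,0]
    - [0,0,0]
    - [0,0,0]
    - [0,0,0]

```text
t: 1.75
tool_pos: [0.5242, 0.0752, 0.2184]
orientation: [-0.65, -3.073, 0.0]
force: [0.1, -0.2, -0.8]
opening: 0.0006
gripper_force: 0.0
```

>>> play_rows:
  slide:
    - [0,0,0]
    - [0,0,0]
    - [0,0,0]
    - [0,0,0]
    - [0,0,0]
    - [0,0,0]
    - [0,0,0]
    - [0,0,0]
  twist:
    - [0,0,0.14]
    - [0,0,0.14]
    - [0,0,0.14]
    - [0,0,0.14]
    - [0,0,0.14]
    - [0,0,0.14]
    - [0,0,0.14]
    - [0,0,0.14]

```text
t: 2.55
tool_pos: [0.5235, 0.0765, 0.2183]
orientation: [-2.249, -2.193, 0.001]
force: [0.7, 0.0, 0.0]
opening: 0.0004
gripper_force: 0.0
```

>>> play_rows:
  slide:
    - [0,0,0]
    - [0,0,0]
    - [0,0,0]
    - [0,0,0]
    - [0,0,0]
    - [0,0,0]
    - [0,0,0]
    - [0,0,0]
  twist:
    - [0,0,0.14]
    - [0,0,0.14]
    - [0,0,0.14]
    - [0,0,0.14]
    - [0,0,0.14]
    - [0,0,0.14]
    - [0,0,0.14]
    - [0,0,0.14]

```text
t: 3.35
tool_pos: [0.5235, 0.0765, 0.2182]
orientation: [-3.087, -0.583, 0.001]
force: [-0.6, 0.1, -0.3]
opening: 0.0004
gripper_force: 0.0
```

>>> play_rows:
  slide:
    - [0,0,0]
    - [0,0,0]
    - [0,0,0]
    - [0,0,0]
    - [0,0,0]
    - [0,0,0]
    - [0,0,0]
    - [0,0,0]
  twist:
    - [0,0,0.14]
    - [0,0,0.14]
    - [0,0,0.14]
    - [0,0,0.14]
    - [0,0,0.05]
    - [0,0,0]
    - [0,0,0]
    - [0,0,0]

```text
t: 4.15
tool_pos: [0.5237, 0.0765, 0.2185]
orientation: [3.115, -0.404, -0.0]
force: [0.0, -0.2, 0.6]
opening: 0.0005
gripper_force: 0.0
```

Run:
```python
from h import *
from scipy.spatial.transform import Rotation as Ro
s=robot.read_state(); print(s['t'],s['tool_pos'],s['q'],s['opening']); print(Ro.from_rotvec(s['orientation']).as_matrix().round(3))
shot('wrist','w1'); a=cv2.imread('pics/w1.png'); cv2.imwrite('pics/w1b.png',np.clip(cv2.resize(a,(800,600))*1.5,0,255).astype(np.uint8))
```

```text
4.15 [0.52371103 0.07652244 0.21853645] [ 4.82060935e-02 -6.11154018e-02  1.68434289e+00 -7.28225826e-06
  1.51857056e+00  1.87720571e+00] 0.0005069928004750002
[[ 0.967 -0.255 -0.   ]
 [-0.255 -0.967 -0.   ]
 [-0.     0.    -1.   ]]
```

View pics/w1b.png

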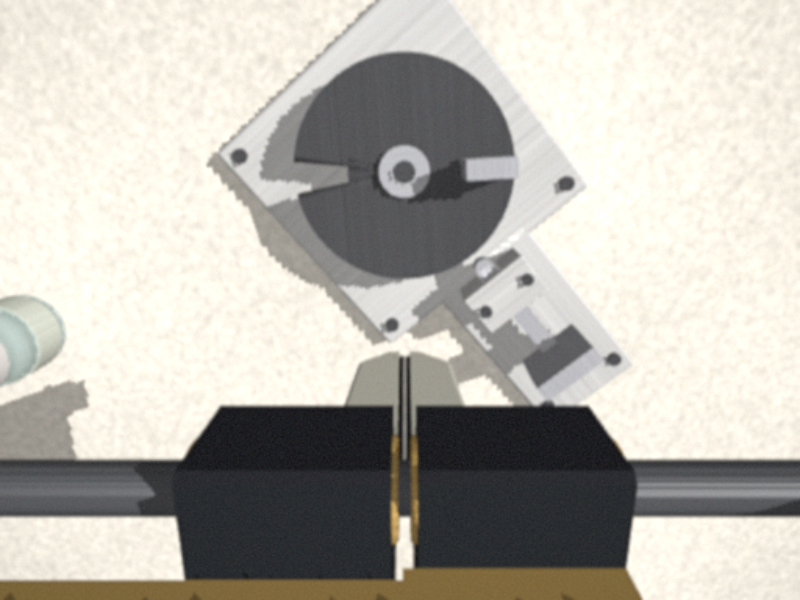

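The wrist view shows the boss at (404,171) in the enlarged picture, the slot mouth at about (298,175), the fin outer end at (516,168), and the guide screws at (486,313) and (527,280). The nose is at (485,267) and the tab top strip runs about (548,402) to (603,352).

Run:
```python
from h import *
W=lambda x,y,z:ray('w1',x*.64,y*.64,z)
ang=lambda d:np.degrees(np.arctan2(d[1],d[0]))
ax=W(404,171,.042); print('axis',ax)
# disc centre from dark mask ellipse: rim extremes
for p,q in(((295,165),(515,165)),((404,52),(404,278))):
    a,b=W(*p,.036),W(*q,.036); print('rim mid',(a+b)/2,np.linalg.norm(a-b))
sl=W(298,175,.036); fo,fi=W(516,168,.066),W(466,169.5,.066)
print('slot',ang(sl-ax),np.linalg.norm((sl-ax)[:2]),'fin',fo,fi,ang((fo+fi)/2-ax),ang(fo-fi))
s1,s2=W(486,313,.046),W(527,280,.046); m=(s1+s2)/2; print('guide',m,ang(m-ax),np.linalg.norm((m-ax)[:2]),ang(s2-s1))
t=(W(548,402,.071)+W(603,352,.071))/2; print('tab',t,ang(t-ax),np.linalg.norm((t-ax)[:2]))
print('nose',W(485,267,.035),ang(W(485,267,.035)-ax))
L,N,Rr=W(216,158,.012),W(392,343,.012),W(586,185,.012); print('corners',L,N,Rr,(L+Rr)/2,ang(N-L),ang(Rr-N))
print('tipwidth',np.linalg.norm(W(375,352,.2185)-W(437,352,.2185)),W(405,352,.2185))
```

```text
axis [0.58001525 0.06087896 0.042     ]
rim mid [0.58314477 0.05938434 0.036     ] 0.1389101236700695
rim mid [0.57958342 0.06098815 0.036     ] 0.13923695570831116
slot 77.5445016667247 0.0673019608041886 fin [ 0.56622171 -0.00242668  0.066     ] [0.57278651 0.02571096 0.066     ] -102.05067910903459 -103.13276927712229
guide [0.48534771 0.01650803 0.046     ] -154.88738257289856 0.10455009543701689 -63.64295517372219
tab [ 0.43018969 -0.01175578  0.071     ] -154.13610343656717 0.16650376322019877
nose [0.5055285  0.02471384 0.035     ] -154.10230424184553
corners [0.61916721 0.18124571 0.012     ] [0.46095302 0.10149928 0.012     ] [ 0.53790457 -0.05632969  0.012     ] [0.57853589 0.06245801 0.012     ] -153.2500257684078 -64.00785118301728
tipwidth 0.020578592522606513 [0.53150574 0.07350316 0.2185    ]
```

>>> play_rows:
  slide:
    - [0.0158,0.026,0.03]
    - [0.0158,0.026,0.03]
    - [0.0158,0.026,0.03]
    - [0.0158,0.026,0.03]
    - [0.0158,0.026,0.03]
    - [0.0158,0.026,0.03]
    - [0.0158,0.026,0.03]
    - [0.0158,0.026,0.03]
  twist:
    - [0,0,0]
    - [0,0,0]
    - [0,0,0]
    - [0,0,0]
    - [0,0,0]
    - [0,0,0]
    - [0,0,0]
    - [0,0,0]

```text
t: 5.0
tool_pos: [0.5412, 0.0175, 0.158]
orientation: [3.115, -0.407, -0.0]
force: [0.2, 1.0, 0.1]
opening: 0.0002
gripper_force: 0.0
```

>>> play_rows:
  slide:
    - [0,0,0.062]
    - [0,0,0.062]
    - [0,0,0.062]
    - [0,0,0.062]
    - [0,0,0.062]
    - [0,0,0.062]
    - [0,0,0.062]
    - [0,0,0]
  twist:
    - [0,0,0]
    - [0,0,0]
    - [0,0,0]
    - [0,0,0]
    - [0,0,0]
    - [0,0,0]
    - [0,0,-0.038]
    - [0,0,0]

```text
t: 5.8
tool_pos: [0.5388, 0.0184, 0.0469]
orientation: [3.123, -0.343, -0.008]
force: [-0.6, -0.6, -1.0]
opening: 0.0004
gripper_force: 0.0
```

```bash
cat >> h.py <<'E'
from scipy.spatial.transform import Rotation as Ro
AX=np.array([.580,.0605])
def rel():
    s=robot.read_state(); M=Ro.from_rotvec(s['orientation']).as_matrix(); d=s['tool_pos'][:2]-AX
    print(s['t'],s['tool_pos'].round(4),s['force'].round(1),'yaw y',np.degrees(np.arctan2(M[1,1],M[0,1])).round(2),'rel x,y mm',1000*d@M[:2,0],1000*d@M[:2,1])
E
python3 -c "
from h import *
rel()
for x0,y0,th in((-15,51,6),(-14,51,6.5),(-14,51,7)):
    c,s=np.cos(np.radians(th)),np.sin(np.radians(th)); print(th,(x0*c+y0*s-x0)/250,(y0*c-x0*s-y0)/250,th/60)"
```

```text
5.8 [0.5388 0.0184 0.0469] [-0.6 -0.6 -1. ] yaw y -102.55 rel x,y mm -31.10334687428097 50.088756059601884
6 0.021652492784504908 0.005154174451186975 0.1
6.5 0.023453431690764078 0.005028038529026617 0.10833333333333334
7 0.025278761562736052 0.005304098165517956 0.11666666666666667
```

>>> play_rows:
  slide:
    - [0.014,0,-0.012]
    - [0.014,0,0]
    - [0.014,0,0]
    - [0.014,0,0]
    - [0.012,0,0]
    - [0,0,0]
    - [0,0,0]
    - [0,0,0]
  twist:
    - [0,0,0]
    - [0,0,0]
    - [0,0,0]
    - [0,0,0]
    - [0,0,0]
    - [0,0,0]
    - [0,0,0]
    - [0,0,0]

```text
t: 6.6
tool_pos: [0.5575, 0.0144, 0.0531]
orientation: [-3.123, 0.345, 0.0]
force: [-0.2, -0.6, 0.2]
opening: 0.0005
gripper_force: 0.0
```

>>> play_rows:
  slide:
    - [0.0217,0.0052,0]
    - [0.0217,0.0052,0]
    - [0.0217,0.0052,0]
    - [0.0217,0.0052,0]
    - [0.0217,0.0052,0]
    - [0.0217,0.0052,0]
    - [0.0217,0.0052,0]
    - [0.0217,0.0052,0]
  twist:
    - [0,0,-0.1]
    - [0,0,-0.1]
    - [0,0,-0.1]
    - [0,0,-0.1]
    - [0,0,-0.1]
    - [0,0,-0.1]
    - [0,0,-0.1]
    - [0,0,-0.1]

```text
t: 7.4
tool_pos: [0.6001, 0.0107, 0.0526]
orientation: [-2.99, -0.961, 0.003]
force: [-2.2, -0.1, 0.3]
opening: 0.0002
gripper_force: 0.9
```

Run:
```python
from h import *
rel(); shot('scene','s2')
a=cv2.imread('pics/s2.png')[145:265,200:350]; cv2.imwrite('pics/s2z.png',np.clip(cv2.resize(a,None,fx=4,fy=4,interpolation=2)*1.8,0,255).astype(np.uint8))
```

```text
7.4 [0.6001 0.0107 0.0526] [-2.2 -0.1  0.3] yaw y -54.35 rel x,y mm -12.723030438906921 52.17931196512697
```

View pics/s2z.png

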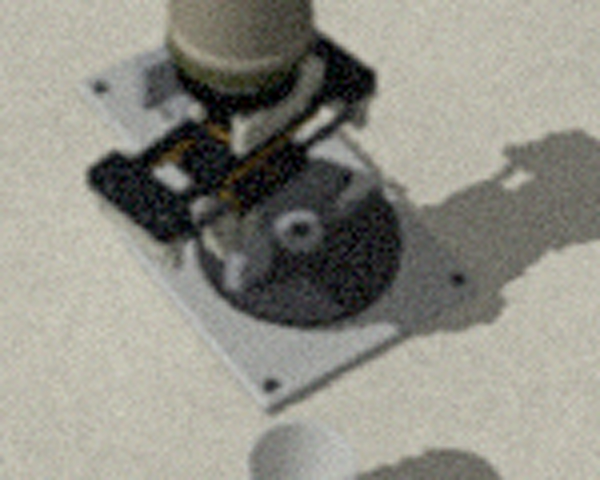

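The fin is moving with the finger, and the slot is now at the upper right, (350,195). I'll continue.

>>> play_rows:
  slide:
    - [0.022,0.0041,0]
    - [0.022,0.0041,0]
    - [0.022,0.0041,0]
    - [0.022,0.0041,0]
    - [0.022,0.0041,0]
    - [0.022,0.0041,0]
    - [0.022,0.0041,0]
    - [0.022,0.0041,0]
  twist:
    - [0,0,-0.1]
    - [0,0,-0.1]
    - [0,0,-0.1]
    - [0,0,-0.1]
    - [0,0,-0.1]
    - [0,0,-0.1]
    - [0,0,-0.1]
    - [0,0,-0.1]

```text
t: 8.25
tool_pos: [0.6312, 0.0413, 0.053]
orientation: [2.343, 2.091, -0.001]
force: [0.2, -2.5, -1.1]
opening: 0.0008
gripper_force: 1.1
```

```bash
python3 -c "
from h import *
rel()"
```

```text
8.25 [0.6312 0.0413 0.053 ] [ 0.2 -2.5 -1.1] yaw y -6.5 rel x,y mm -13.286427967420199 53.011539809540956
```

>>> play_rows:
  slide:
    - [0.022,0.0038,0]
    - [0.022,0.0038,0]
    - [0.022,0.0038,0]
    - [0.022,0.0038,0]
    - [0.0073,0.0015,0]
    - [0.0073,0.0015,0]
    - [0.0073,0.0015,0]
    - [0,0,0]
  twist:
    - [0,0,-0.1]
    - [0,0,-0.1]
    - [0,0,-0.1]
    - [0,0,-0.1]
    - [0,0,-0.0333]
    - [0,0,-0.0333]
    - [0,0,-0.0333]
    - [0,0,0]

```text
t: 9.05
tool_pos: [0.6335, 0.0693, 0.0534]
orientation: [1.726, 2.624, 0.001]
force: [0.9, -0.0, -0.3]
opening: 0.001
gripper_force: 0.5
```

Run:
```python
from h import *
rel(); shot('wrist','w3'); shot('scene','s3')
a=cv2.imread('pics/w3.png'); b=cv2.imread('pics/s3.png')[145:265,200:350]
o=np.vstack([cv2.resize(a,(400,300)),cv2.resize(b,(400,300),interpolation=2)]); cv2.imwrite('pics/c3.png',np.clip(o*1.6,0,255).astype(np.uint8))
```

```text
9.05 [0.6335 0.0693 0.0534] [ 0.9 -0.  -0.3] yaw y 23.33 rel x,y mm -13.104562587715051 52.5898197969325
```

View pics/c3.png

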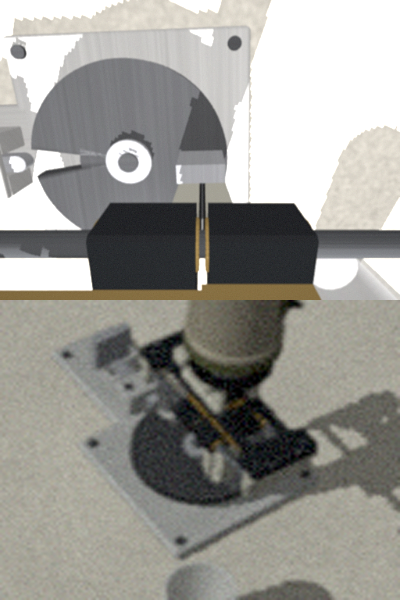

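The wrist half shows the boss at (128,161), the slot mouth at about (37,163.5) and the nose at about (18,161). The slot almost faces the bolt.

Run:
```python
from h import *
W=lambda x,y,z:ray('w3',x*1.28,y*1.28,z)
ang=lambda d:np.degrees(np.arctan2(d[1],d[0]))
ax=W(128,161,.042); print(ax)
for p in((36,150),(40,177),(37.5,163.5)): print(ang(W(*p,.036)-ax), np.linalg.norm((W(*p,.036)-ax)[:2]))
n=W(18,161.5,.035); print('nose',n,ang(n-ax),'fin',ang(W(225,171,.066)-W(177,172,.066)))
g=np.load('pics/w3.npz')['p']; z=cv2.resize(g[160:270,0:200],None,fx=4,fy=4,interpolation=2)[:,:,::-1]
cv2.imwrite('pics/z3.png',z)
```

```text
[0.57946131 0.06245053 0.042     ]
-162.07572309099058 0.06695838332270142
-144.63458089995586 0.06872244613289435
-153.38587614520873 0.06740425168679927
nose [0.50538502 0.02760469 0.035     ] -154.8074754431733 fin 24.53851857968684
```

View pics/z3.png

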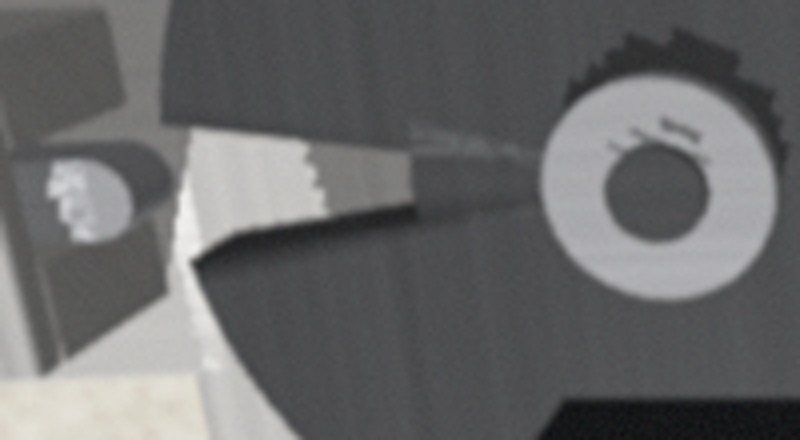

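The close-up shows the slot's rim corners at (163,122) and (192,265), with the boss at (659,187) and the nose at about (150,190). The slot is open towards the nose.

Run:
```python
from h import *
W=lambda x,y,z:ray('w3',x/4,160+y/4,z)
ang=lambda d:np.degrees(np.arctan2(d[1],d[0]))
ax=W(659,187,.042); a,b=W(163,122,.036),W(192,265,.036);i=(W(410,152,.036)+W(414,208,.036))/2
print(ax,np.linalg.norm(a-b),ang(a-ax),ang(b-ax),'mid',ang((a+b)/2-ax),'slot axis',ang((a+b)/2-i), 'AX',ang(((a+b)/2)[:2]-AX))
```

```text
[0.58004287 0.06228128 0.042     ] 0.021322408881178177 -162.84377021840604 -145.47470755918837 mid -154.12970857074174 slot axis -153.05496257252832 AX -155.44551786296745
```

>>> play_rows:
  slide:
    - [-0.027,0,0]
    - [-0.027,0,0]
    - [-0.027,0,0]
    - [0,0,-0.062]
    - [0,0,-0.062]
    - [0,0,-0.062]
    - [0,0,-0.062]
    - [0,0,-0.062]
  twist:
    - [0,0,0]
    - [0,0,0]
    - [0,0,0]
    - [0,0,0]
    - [0,0,0]
    - [0,0,0]
    - [0,0,0]
    - [0,0,0]

```text
t: 9.95
tool_pos: [0.6416, 0.0509, 0.133]
orientation: [1.724, 2.625, 0.001]
force: [0.4, 0.8, -0.6]
opening: 0.0003
gripper_force: 0.0
```

>>> play_rows:
  slide:
    - [0.0128,-0.125,0]
    - [0.0128,-0.125,0]
    - [0.0128,-0.125,0]
    - [0.0128,-0.125,0]
    - [0.0128,-0.125,0]
    - [0.0128,-0.125,0]
    - [0.0128,-0.125,0]
    - [0.0128,-0.125,0]
  twist:
    - [0,0,0]
    - [0,0,0]
    - [0,0,0]
    - [0,0,0]
    - [0,0,0]
    - [0,0,0]
    - [0,0,0]
    - [0,0,0]

```text
t: 10.75
tool_pos: [0.4007, -0.0252, 0.1315]
orientation: [1.724, 2.625, 0.001]
force: [-0.6, -0.4, 0.3]
opening: 0.0005
gripper_force: 0.0
```

>>> play_rows:
  slide:
    - [0,0,0]
    - [0,0,0]
    - [0,0,0]
    - [0,0,0]
    - [0,0,0]
    - [0,0,0]
    - [0,0,0]
    - [0,0,0]
  twist:
    - [0,0,0.14]
    - [0,0,0.14]
    - [0,0,0.14]
    - [0,0,0.14]
    - [0,0,0.14]
    - [0,0,0.14]
    - [0,0,0.14]
    - [0,0,0.14]

```text
t: 11.55
tool_pos: [0.4018, -0.025, 0.1317]
orientation: [2.893, 1.224, 0.002]
force: [0.7, -0.0, -0.4]
opening: 0.0006
gripper_force: 0.0
```

>>> play_rows:
  slide:
    - [0,0,0]
    - [0,0,0]
    - [0,0,0]
    - [0,0,0]
    - [0,0,0]
    - [0,0,0]
    - [0,0,0]
    - [0,0,0]
  twist:
    - [0,0,0.115]
    - [0,0,0.115]
    - [0,0,0.113]
    - [0,0,0]
    - [0,0,0]
    - [0,0,0]
    - [0,0,0]
    - [0,0,0]

```text
t: 12.35
tool_pos: [0.4015, -0.025, 0.1307]
orientation: [-3.063, -0.698, 0.0]
force: [-0.2, 0.7, -1.0]
opening: 0.0003
gripper_force: 0.0
```

Run:
```python
from h import *
rel(); shot('wrist','w4'); cv2.imwrite('pics/w4b.png',np.clip(cv2.imread('pics/w4.png')*1.3,0,255).astype(np.uint8))
```

```text
12.35 [ 0.4015 -0.025   0.1307] [-0.2  0.7 -1. ] yaw y -64.33 rel x,y mm -197.89028102895224 -0.21627366057038028
```

View pics/w4b.png

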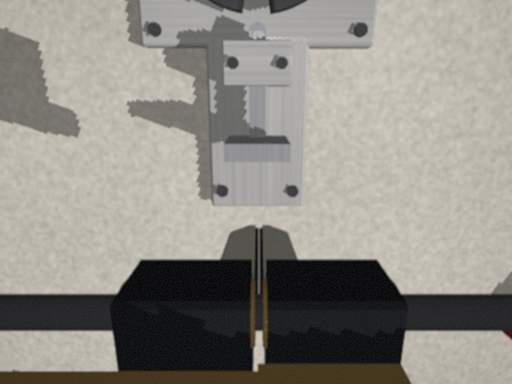

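The picture shows the tab centred at column 257.5 against the finger at 259. The nose at (257,30) faces the slot's middle at (257,10). I'll go down and push.

>>> play_rows:
  slide:
    - [0,0,0.0445]
    - [0,0,0.0445]
    - [0,0,0.0445]
    - [0,0,0.0445]
    - [0,0,0.0445]
    - [0,0,0.0445]
    - [0,0,0.0445]
    - [0,0,0.0445]
  twist:
    - [0,0,0]
    - [0,0,0]
    - [0,0,0]
    - [0,0,0]
    - [0,0,0]
    - [0,0,0]
    - [0,0,0]
    - [0,0,0]

```text
t: 13.2
tool_pos: [0.4015, -0.025, 0.0407]
orientation: [-3.063, -0.696, 0.0]
force: [-0.0, -0.4, -0.4]
opening: 0.0003
gripper_force: 0.0
```

>>> play_rows:
  slide:
    - [0.015,0,0]
    - [0.015,0,0]
    - [0.015,0,0]
    - [0.015,0,0]
    - [0.015,0,0]
    - [0.015,0,0]
    - [0.015,0,0]
    - [0.015,0,0]
  twist:
    - [0,0,0]
    - [0,0,0]
    - [0,0,0]
    - [0,0,0]
    - [0,0,0]
    - [0,0,0]
    - [0,0,0]
    - [0,0,0]

```text
t: 14.0
tool_pos: [0.4288, -0.0121, 0.0417]
orientation: [3.063, 0.696, -0.0]
force: [-1.9, -0.2, 1.3]
opening: 0.0007
gripper_force: 1.1
```

>>> play_rows:
  slide:
    - [0.014,0,0]
    - [0.014,0,0]
    - [0.014,0,0]
    - [0.014,0,0]
    - [0.014,0,0]
    - [0.014,0,0]
    - [0.014,0,0]
    - [0,0,0]
  twist:
    - [0,0,0]
    - [0,0,0]
    - [0,0,0]
    - [0,0,0]
    - [0,0,0]
    - [0,0,0]
    - [0,0,0]
    - [0,0,0]

```text
t: 14.8
tool_pos: [0.4511, -0.0011, 0.0416]
orientation: [-3.063, -0.697, -0.001]
force: [0.3, -0.8, 0.8]
opening: 0.0006
gripper_force: 0.0
```

```bash
python3 -c "
from h import *
rel()"
```

```text
14.8 [ 0.4511 -0.0011  0.0416] [ 0.3 -0.8  0.8] yaw y -64.38 rel x,y mm -142.83452809979204 -0.17239691374307467
```

Moving freely so far. Next I'll push on in small steps until the end stop shows in the force.

>>> play_rows:
  slide:
    - [0.006,0,0]
    - [0.004,0,0]
    - [0.004,0,0]
    - [0.002,0,0]
    - [0.002,0,0]
    - [0,0,0]
    - [0,0,0]
    - [0,0,0]
  twist:
    - [0,0,0]
    - [0,0,0]
    - [0,0,0]
    - [0,0,0]
    - [0,0,0]
    - [0,0,0]
    - [0,0,0]
    - [0,0,0]

```text
t: 15.6
tool_pos: [0.4534, 0.0, 0.0414]
orientation: [3.063, 0.696, -0.005]
force: [-8.8, -2.9, 6.7]
opening: 0.0003
gripper_force: 4.8
```

Run:
```python
from h import *
rel(); shot('wrist','w5'); cv2.imwrite('pics/w5b.png',np.clip(cv2.imread('pics/w5.png')*1.3,0,255).astype(np.uint8))
```

```text
15.6 [0.4534 0.     0.0414] [-8.8 -2.9  6.7] yaw y -64.39 rel x,y mm -140.31040451174306 -0.20073868630250105
```

View pics/w5b.png

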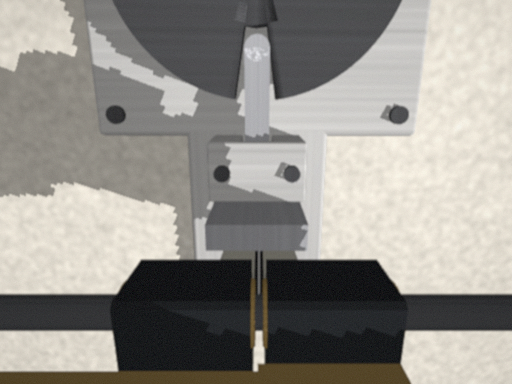

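The bolt nose is deep in the slot, with its tip at about (257,33), and the push force has risen to about 11 N, so it is at its stop. I'll back off.

>>> play_rows:
  slide:
    - [-0.03,0,0]
    - [-0.03,0,0]
    - [-0.03,0,0]
    - [-0.03,0,0]
    - [0,0,-0.08]
    - [0,0,-0.08]
    - [0,0,-0.08]
    - [0,0,-0.08]
  twist:
    - [0,0,0]
    - [0,0,0]
    - [0,0,0]
    - [0,0,0]
    - [0,0,0]
    - [0,0,0]
    - [0,0,0]
    - [0,0,0]

```text
t: 16.45
tool_pos: [0.4273, -0.0127, 0.1224]
orientation: [3.063, 0.696, 0.0]
force: [0.4, -0.1, 0.8]
opening: 0.0007
gripper_force: 0.0
```

>>> play_rows:
  slide:
    - [0,0,-0.05]
    - [0,0,-0.05]
    - [0,0,-0.05]
    - [0,0,0]
    - [0,0,0]
    - [0,0,0]
    - [0,0,0]
    - [0,0,0]
  twist:
    - [0,0,0]
    - [0,0,0]
    - [0,0,0]
    - [0,0,0]
    - [0,0,0]
    - [0,0,0]
    - [0,0,0]
    - [0,0,0]

```text
t: 17.25
tool_pos: [0.4273, -0.0124, 0.1585]
orientation: [-3.063, -0.696, 0.002]
force: [0.6, -0.4, 0.3]
opening: 0.0007
gripper_force: 0.0
```

Run:
```python
from h import *
rel(); shot('wrist','w6'); cv2.imwrite('pics/w6b.png',np.clip(cv2.imread('pics/w6.png')*1.3,0,255).astype(np.uint8))
n=ray('w5',257,33,.032); print('nose r',np.linalg.norm(n[:2]-AX))
```

```text
17.25 [ 0.4273 -0.0124  0.1585] [ 0.6 -0.4  0.3] yaw y -64.39 rel x,y mm -169.20234244836215 -0.23550255240387355
nose r 0.039079545894632764
```

View pics/w6b.png

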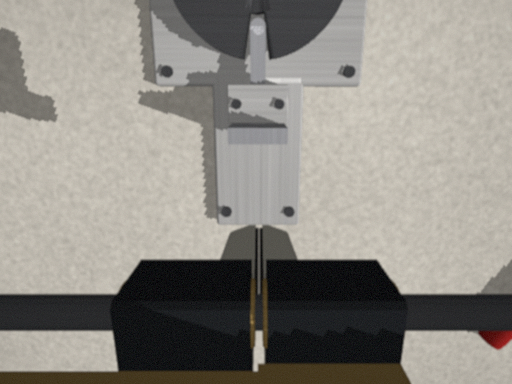

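The tab at (257,133) sits right against the guide and the bolt is in the slot. The nose is about 39 mm from the axis and the gripper is clear. I'll hand in the job.

```bash
python3 -c "
from plant import robot
print(robot.close_job())"
```

```text
the job is handed in; nothing more can be done
None
```

The turntable should be locked: the slot faces the bolt and the bolt is pushed to its stop (nose about 39 mm from the axis, nominal 40), the arm is clear, and the job is handed in at about 17 s; no verdict came back.

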